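# Park a covered pan under the raised prep board and shut its keeper

## Robot

A 6-joint arm with a two-finger parallel gripper is mounted at the origin on a cart in front of the work surface, level with it; the furniture and walls round the work are solid. World frame = base frame: x ahead of the robot, y to its left, z up, the work surface at z = 0. Lengths are in m, angles in degrees, forces in N, time in s.
With the tool pointing down it reaches from about 0.3 to 0.75 m from the base axis. Payload 8.5 kg.
Tool frame: the origin (TCP) lies on the centre line of the jaws, within the pads' length; the fingertips stand 17 mm ahead of it and the grasp point (between the pads) lies 2 mm behind it (env.tcp_to_tips is the distance from the TCP to the fingertips, in m); z points along the fingers, y is the line along which they close (so a half turn about z gives the same grasp; the last joint's range is limited). The gripper opens to 85 mm and grips with 20 to 120 N. Pads are 22 mm wide; open, the fingers measure 114 mm over their backs; the gripper's body (76 mm by 85 mm) begins 54 mm behind the grasp point. The pads swing forward as they close: fully open they stand 13 mm farther back than shut.
Start: joints at [54.185, 21.807, 74.336, -0, 83.858, -12.336], TCP at [0.219, 0.504, 0.248] pointing down, gripper open.
Joint ranges: [-178.18, 178.18], [-50.72, 133.34], [12.68, 142.11], [-81.47, 261.47], [9.98, 163.14], [-165.26, 165.26]. Speed limits (degrees/s): [136.94, 136.94, 180, 180, 180, 180].

## Interface

Orientations are given as a 3x3 rotation matrix whose columns are the frame's x, y, z axes.
In Python, from rig import env gives the robot as it stands. The module is installed in compiled form; this text tells all that it offers.
- The arm moves only by the shell command python3 -m pendant 'ROWS' [FORCE]. ROWS is JSON, a list of rows, each a list of 7 numbers: the opening, from 0 (shut) to 1 (fully open), then the shift along the tool's x, y, z in m, then the turn, a rotation vector about the tool's x, y, z in rad. A call has 1 to 5 rows; each row is the pose to reach, as a shift and turn from the pose commanded when the call began, along the tool's axes at that moment; what a row does not reach only later rows make up. A row lasts 1/8 s, in which the tool goes at most 62.5 mm and 10.7 degrees, less where a joint would pass 70% of its speed; a pose out of reach is approached as far as the arm can. A call with a gripper value outside its range is refused whole. The fingers move at their own pace and stop on an object; FORCE is the grip in N (left out, the last holds). Time passes only in rows, so rows that repeat a pose let the fingers close. It gives the time, the measured TCP pose, the force, the opening and the grip force at its end, in the units of the state.
- env.observe(): the state, without advancing time (a new reading comes with each control period).
- env.get_image(name): name is "side" or "top" or "wrist"; returns a dict with "image" (384x512x3 uint8, blue, green, red), "fx", "fy", "cx", "cy" (pixels), "pose" (4x4, takes a point from camera to world coordinates). Camera axes: x right, y up, looking along -z (the intrinsics and any distortion apply to the point x, -y, -z); pixel columns grow to the right and rows downward; lengths in m; the calibration is good to about 2 mm. The wrist camera is an equidistant fisheye: a pixel r from the principal point sees the ray r / f radians off the axis. A picture is of the moment at which its call begins. There is no depth.
- env.close_job(): hands the job in; it is judged then, once.
Trained networks look in the newest picture that a camera, given by its name, has taken for a name from the list of things; names that differ only in an ending like _2 or _b are one class to them, and where a whole thing is asked for, a point or a joint stands for the part that bears it (a point fixed in the world has none). Each returns a list of dicts, best first, with "conf" (0 to 1); they miss things now and then, are a little off and sometimes report something else, mostly with a low value. They report only what shows in the picture. A call takes as long as a camera call.
- env.find_in(camera, thing): "bbox" ([centre column, centre row, width, height] in pixels, round what is visible of it).
- env.trace(camera, thing): "mask" (384x512 bool, what is visible of it) and "bbox" ([centre column, centre row, width, height] in pixels, round what is visible of it).
- env.tip_of(camera, thing): "centre" ([column, row] in pixels: a listed point, or the origin of a listed thing).
The state is a dict: "time_s": time; "q": joint angles; "qvel": joint speeds; "joint_efforts": joint torques, N m; "position": TCP position; "tool_rot": TCP orientation; "ft_force": force on the tool from outside, world axes, zero at the start; "wrist_torque": the same for the moment, N m; "grip_width": finger opening in m; "gripper_force": force on a finger pad.
Only numpy, scipy, OpenCV 4.12 (cv2) and the standard library are available. Lean on these libraries where they do the work, as an engineer would, in place of code of your own. Each camera call takes 0.05 s, during which the arm holds its last target. There are 200 camera calls.

## Task

Park the loose covered steel pan in the empty slide under the green raised board: swing that slide's red-knobbed keeper bar open, push the pan lengthwise in under the board until it is fully home against the stop at the back, and swing the keeper fully shut in front of it, as on the neighbouring slide. Push gently, keep the pan flat on the table, and leave the parked pan with its keeper, the shaker and the ramekin as they are.

Things in the scene. Friction and masses are not known exactly. Their poses are not given: they have to be found in the camera images.
- rack: green prep board 284 x 225 mm on three upright steel rails: two parallel slides beneath, 76 mm high inside, board top at 94 mm. Origin on the table, midway between the slides; +y points out of the mouths, x across. Board from y = -170 to +55 mm. Slide centres x = -68 mm (near one, occupied), +68 mm (far one, empty). Scraper and two mills on top are fixed.
- free_bay (a point): where the pan's origin lies when fully home: on the table in the empty slide (rack x 68, y 17 mm); axes as the rack. The slide is 116 mm wide; the hidden upright back stop is at rack y = -71 mm, 88 mm behind this point.
- free_mouth (a point): centre of the empty slide's mouth on the table (rack x 68, y 116 mm). In front of the board, 70 mm high rails flare from 116 mm to about 130 mm apart here.
- pan: loose steel pan with a fixed flat lid, a closed block too wide to grip: 108 mm (x) by 176 mm (y) over the rim, 69 mm high, rounded corners, 0.35 to 0.75 kg. Origin at the centre of its underside. The rim, 58 to 67 mm up, stands out 9 mm all round. Either end may go in first. Fully home, 50 mm of it stands out from under the board.
- keeper (a joint): keeper of the empty slide: level steel bar, 10 mm thick, 60 mm up, on a post at rack x 139, y 116 mm. 0 = shut, across the mouth towards rack -x; grows to 2.1 rad as it swings outward (1.57: points to rack +y). Stays where left. Starts shut or up to 0.3 rad; it then bars the way in. Shut, it clears a fully home pan by 6 mm.
- keeper_knob (a point): centre of the upright red knob (20 mm thick, from 67 to 97 mm above the table) on the free end of that bar, 92 mm from its pivot
- parked_pan: an equal covered pan already parked in the near slide; origin at the centre of its underside; stays
- keeper_near (a joint): the same keeper for the near slide, pivot at rack x 0, y 116 mm, shut at 0 (knob at rack x -92 mm); stays shut
- shaker: aluminium dredge shaker with a handle, 67 x 91 x 106 mm, origin at the centre of its underside; bystander near the robot
- ramekin_0: cream ramekin, 68 mm wide, 37 mm high, origin under its centre; bystander at the far left, the nearest of three (the others are fixed)

How it is judged (in metres and radians):
On the way, in this order (a step that is already met when the one before it is completed fails the run):
1. the keeper of the empty slide has been swung open (value of joint keeper above 1 rad), for 0.1 s.
2. the loose pan is fully home under the board, against the back stop (y of pan in the frame of free_bay below 0.006 m and x of pan in the frame of free_bay between -0.012 and 0.012 m), for 0.1 s.
At the end, for the whole second after the job is handed in: the loose pan rests flat in the empty slide within 6 mm of its fully home place against the back stop (12 mm sideways, 0.12 rad), its keeper is shut to within 0.12 rad, and the neighbouring pan (within 15 mm) and keeper (within 0.12 rad) are as they were (all of step 2 and y of pan in the frame of free_bay above -0.006 m and angle between the y axis of pan and the y axis of rack, either way round below 0.12 rad and angle between pan's own z axis and vertical below 0.05 rad and linear speed of pan below 0.02 m/s and value of joint each of keeper, keeper_near below 0.12 rad and distance of parked_pan from where it was at the start of the episode below 0.015 m); the robot touches nothing.
It fails at once if the loose pan is tipped by more than about 14 degrees (angle between pan's own z axis and vertical above 0.25 rad).
It fails at once if the pan is rammed against the rack with more than 60 N (contact force between pan and rack above 60 N).
It fails at once if the parked pan is moved or its keeper opened (distance of parked_pan from where it was at the start of the episode above 0.02 m or value of joint keeper_near above 0.25 rad).
It fails at once if the shaker or the ramekin is moved more than 20 mm (distance of any of shaker, ramekin_0 from where it was at the start of the episode above 0.02 m).
It also fails if it takes over 72 s, if anything falls off the work surface, if the arm or the gripper's body presses on something with over 40 N, if the wrist force passes 120 N, or if a joint passes its speed limit or range.

## Working session

There is one attempt and no reset: what is moved stays moved. The work goes in short steps, Python scripts to look and compute and a shell command to move; the robot and the scene stay as the last step left them, time stands still between calls to the robot, and variables do not carry over. Pictures are saved under pics/ and viewed, at most 10 in all, crops included, and the job is handed in when it is done.

```bash
mkdir -p pics; ls
cat > h.py <<'E'
import numpy as np, cv2
from rig import env
def ray(im,px):
    u=(px[0]-im["cx"])/im["fx"]; v=(px[1]-im["cy"])/im["fy"]
    d=np.array([u,-v,-1.0]); P=np.array(im["pose"]); return P[:3,3],P[:3,:3]@d
def onz(im,px,z):
    o,d=ray(im,px); return o+d*(z-o[2])/d[2]
def proj(im,p):
    P=np.array(im["pose"]); c=P[:3,:3].T@(np.array(p)-P[:3,3]); return np.array([im["cx"]+im["fx"]*c[0]/-c[2], im["cy"]-im["fy"]*c[1]/-c[2]])
E
python3 - <<'E'
from h import *
np.set_printoptions(precision=4,suppress=True)
s=env.observe(); print(s["position"],s["tool_rot"],s["ft_force"],s["grip_width"])
ims={}
for c in("top","side"):
    im=env.get_image(c); ims[c]=im; cv2.imwrite(f"pics/{c}0.png",im["image"]); print(c,im["fx"],np.array(im["pose"]))
    for t,z in(("rack",0),("pan",0),("keeper_knob",.082),("parked_pan",0),("free_bay",0),("free_mouth",0),("shaker",0),("ramekin_0",0)):
        for r in env.tip_of(c,t)[:2]: print(c,t,r["conf"],r["centre"],onz(im,r["centre"],z))
print([k for k in ims["top"]])
a=np.hstack([ims["top"]["image"]]);
E
```

```text
pics
[0.219  0.5042 0.2477] [[-0.9172  0.3984 -0.0009]
 [ 0.3984  0.9172 -0.0012]
 [ 0.0003 -0.0015 -1.    ]] [-0.3389 -0.5743  0.4175] 0.0853618411397156
top 351.71140401569664 [[ 0.0025  0.9932 -0.1161  0.4804]
 [-0.9996 -0.0009 -0.029  -0.0123]
 [-0.0289  0.1161  0.9928  0.9373]
 [ 0.      0.      0.      1.    ]]
top rack 0.72 [352.6, 224.1] [ 0.514  -0.2392  0.    ]
top rack 0.71 [262.1, 270.6] [ 0.3922 -0.0005  0.    ]
top pan 0.79 [189.8, 216.6] [0.5334 0.1933 0.    ]
top keeper_knob 0.74 [309.2, 204.1] [ 0.5594 -0.116   0.082 ]
top parked_pan 0.77 [347.2, 252.2] [ 0.4406 -0.223   0.    ]
top shaker 0.94 [263.7, 269.5] [ 0.3951 -0.0047  0.    ]
top ramekin_0 0.91 [193.0, 123.0] [0.7922 0.1908 0.    ]
top ramekin_0 0.22 [309.4, 203.4] [ 0.5688 -0.1265  0.    ]
side 377.39152298623065 [[-0.9995  0.0213  0.022   0.6216]
 [ 0.0138 -0.3305  0.9437  0.8144]
 [ 0.0274  0.9436  0.33    0.3778]
 [ 0.      0.      0.      1.    ]]
side rack 0.87 [282.5, 194.5] [ 0.5096 -0.2172  0.    ]
side rack 0.42 [269.8, 177.7] [ 0.5376 -0.3764  0.    ]
side pan 0.79 [290.9, 271.0] [0.5308 0.1988 0.    ]
side keeper_knob 0.64 [271.3, 175.4] [ 0.5507 -0.1384  0.082 ]
side parked_pan 0.68 [304.9, 194.1] [ 0.443  -0.2247  0.    ]
side free_bay 0.73 [258.8, 192.9] [ 0.5785 -0.2266  0.    ]
side free_bay 0.53 [304.5, 195.9] [ 0.4464 -0.2093  0.    ]
side free_mouth 0.57 [283.1, 192.4] [ 0.5062 -0.2354  0.    ]
side shaker 0.85 [341.5, 227.1] [ 0.3881 -0.0002  0.    ]
side ramekin_0 0.84 [151.1, 263.8] [0.7957 0.1814 0.    ]
['image', 'fx', 'fy', 'cx', 'cy', 'pose']
```

View pics/top0.png

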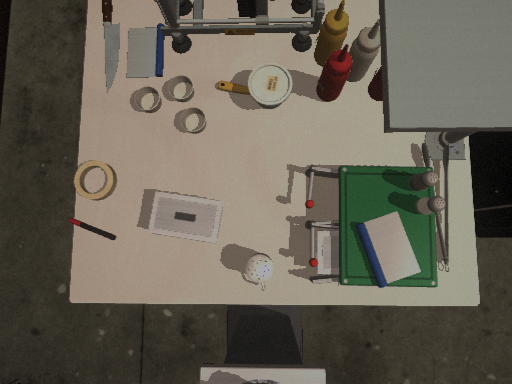

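View pics/side0.png

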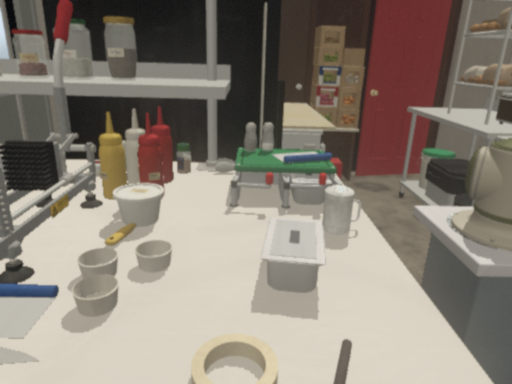

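The top view shows the board around (340–438, 165–287). The empty slide's red knob is at (310,204) with its keeper nearly shut, the near knob is at (314,262), and the loose pan is around (150–222, 192–242), slightly yawed. In the side view, the pan at (294,250) stands clear in front of the rack, with the mouths facing +y.

Run:
```python
from h import *
np.set_printoptions(precision=4,suppress=True)
def rect(im,m,z):
    cs,_=cv2.findContours(m.astype(np.uint8),cv2.RETR_EXTERNAL,cv2.CHAIN_APPROX_NONE)
    c=max(cs,key=cv2.contourArea)[:,0]
    w=np.array([onz(im,p,z)[:2] for p in c]); r=cv2.minAreaRect((w*1000).astype(np.float32)); return r
im=env.get_image("top"); B=im["image"].astype(int)
g=(B[...,1]>B[...,2]+30)&(B[...,1]>B[...,0]+20)
g=cv2.morphologyEx(g.astype(np.uint8),cv2.MORPH_CLOSE,np.ones((5,5)))
print("board top",rect(im,g,.094))
red=((B[...,2]>B[...,1]+80)&(B[...,2]>B[...,0]+80)).astype(np.uint8)
n,l,st,ce=cv2.connectedComponentsWithStats(red)
for i in range(1,n):
    if st[i,4]>15: print("red",ce[i],st[i,4],onz(im,ce[i],.085))
for c in("top","side"):
    if c=="side": im=env.get_image("side")
    for t,z in (("pan",.066),("parked_pan",.066),("rack",.094)):
        for r in env.trace(c,t)[:1]: print(c,t,r["conf"],rect(im,r["mask"],z),r["bbox"])
```

```text
board top ((509.2796325683594, -298.17169189453125), (219.45504760742188, 279.5943908691406), 88.9827880859375)
red [345.096  62.696] 125 [ 0.9189 -0.2116  0.085 ]
red [310.2424 203.3636] 33 [ 0.5609 -0.1182  0.085 ]
red [ 74.2667 221.6   ] 30 [0.5161 0.4599 0.085 ]
red [314.  262.6] 35 [ 0.4195 -0.1249  0.085 ]
top pan 0.68 ((529.6943969726562, 190.55531311035156), (176.82041931152344, 107.54814147949219), 80.85164642333984) [186.0, 217.7, 73.6, 51.0]
top parked_pan 0.84 ((444.22357177734375, -160.65042114257812), (55.88054656982422, 106.71633911132812), 89.0190200805664) [328.2, 253.1, 26.7, 45.1]
top rack 0.71 ((507.7578125, -267.906005859375), (328.722900390625, 289.5158996582031), 88.91192626953125) [374.4, 227.9, 138.5, 124.2]
side pan 0.79 ((533.1241455078125, 230.90225219726562), (264.6619567871094, 110.4473876953125), 81.87628173828125) [294.0, 255.8, 61.7, 75.5]
side parked_pan 0.84 ((458.4274597167969, -79.75492858886719), (208.95411682128906, 89.23249816894531), 72.0804443359375) [309.4, 187.7, 42.2, 34.2]
side rack 0.65 ((498.85491943359375, -392.1644287109375), (1020.8331298828125, 294.26806640625), 88.72565460205078) [283.6, 166.0, 113.5, 87.0]
```

```bash
cat >> h.py <<'E'
def delta(p,yaw=None):
    "shift/turn in tool axes to world p with tool y at yaw (deg), pointing down"
    from scipy.spatial.transform import Rotation as Ro
    s=env.observe(); R=np.array(s["tool_rot"]); d=R.T@(np.array(p)-s["position"])
    t=np.zeros(3)
    if yaw is not None:
        a=np.radians(yaw); y=np.array([np.cos(a),np.sin(a),0]); z=np.array([0,0,-1.]); T=np.column_stack([np.cross(y,z),y,z])
        t=Ro.from_matrix(R.T@T).as_rotvec()
    print("t",round(s["time_s"],2),"pos",np.round(s["position"],4),"F",np.round(s["ft_force"],1),"w",round(s["grip_width"],3),"d",np.round(d,4),"turn",np.round(t,3))
E
python3 -m pendant '[[1,-0.112,-0.087,0.02,0,0,-0.08],[1,-0.15,-0.12,0.03,0,0,-0.16],[1,-0.2,-0.155,0.04,0,0,-0.24],[1,-0.25,-0.19,0.05,0,0,-0.32],[1,-0.3,-0.23,0.05,0,0,-0.41]]'
python3 -c "
from h import *
delta([.561,-.118,.15],89)"
```

```text
time_s: 1.92
position: [0.3698, 0.2323, 0.2039]
tool_rot: [[-1.0, -0.003, 0.0], [-0.003, 1.0, 0.0], [-0.0, 0.0, -1.0]]
ft_force: [1.2, -0.2, 0.9]
grip_width: 0.0857
gripper_force: 0.0
t 1.93 pos [0.3698 0.2323 0.2039] F [ 1.2 -0.2  0.9] w 0.086 d [-0.1901 -0.3509  0.054 ] turn [0.    0.    0.021]
```

```bash
python3 -m pendant '[[0.6,-0.03,-0.055,0.008,0,0,0],[0.6,-0.06,-0.11,0.016,0,0,0],[0.6,-0.09,-0.165,0.025,0,0,0],[0.6,-0.12,-0.22,0.034,0,0,0],[0.6,-0.145,-0.27,0.04,0,0,0]]' >/dev/null
python3 -m pendant '[[0.6,-0.02,-0.04,0.006,0,0,0.02],[0.6,-0.045,-0.081,0.014,0,0,0.02],[0.6,-0.045,-0.081,0.014,0,0,0.02],[0.6,-0.045,-0.081,0.014,0,0,0.02]]' >/dev/null
python3 - <<'E'
from h import *
delta([.561,-.118,.09],85)
im=env.get_image("wrist"); cv2.imwrite("pics/w1.png",im["image"])
s=env.get_image("side"); 
a=s["image"][120:220,190:350]; cv2.imwrite("pics/s1.png",cv2.resize(a,None,fx=3.2,fy=3.2))
print(im["pose"],im["fx"])
for r in env.tip_of("wrist","keeper_knob")[:3]:
    px=np.array(r["centre"]); q=(px-[im["cx"],im["cy"]])/im["fx"]; th=np.hypot(*q); d=np.array([q[0]/th*np.sin(th),-q[1]/th*np.sin(th),-np.cos(th)])
    P=np.array(im["pose"]); w=P[:3,:3]@d; o=P[:3,3]; print(r, o+w*(.082-o[2])/w[2])
E
```

```text
t 3.05 pos [ 0.5589 -0.1165  0.15  ] F [-0.1  0.5 -0.2] w 0.051 d [-0.0022 -0.0015  0.06  ] turn [ 0.    -0.001  0.067]
[[ 2.00552774e-02 -9.45340551e-01 -3.25467400e-01  4.73768292e-01]
 [ 9.99798793e-01  1.90928248e-02  6.15121716e-03 -1.14632777e-01]
 [ 3.99097038e-04 -3.25525278e-01  9.45533254e-01  2.75952889e-01]
 [ 0.00000000e+00  0.00000000e+00  0.00000000e+00  1.00000000e+00]] 297.3186396354542
```

View pics/w1.png

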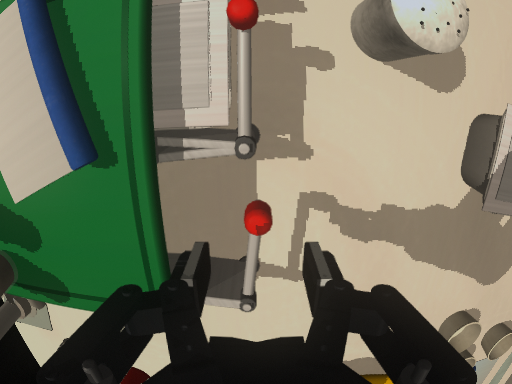

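The wrist view shows the red knob at (258,217), centred between the fingers along the jaw line. The near knob is at (243,13). The network missed the knob, so I'll triangulate it from the pixel.

```bash
cat >> h.py <<'E'
def wonz(im,px,z):
    q=(np.array(px)-[im["cx"],im["cy"]])/im["fx"]; th=np.hypot(*q); d=np.array([q[0]/th*np.sin(th),-q[1]/th*np.sin(th),-np.cos(th)])
    P=np.array(im["pose"]); w=P[:3,:3]@d; o=P[:3,3]; return o+w*(z-o[2])/w[2]
E
python3 - <<'E'
from h import *
im=env.get_image("wrist")
print(wonz(im,(258,217),.082),wonz(im,(248,305),.065),wonz(im,(243,13),.085),wonz(im,(244,147),.065))
E
```

```text
[ 0.55843784 -0.11438042  0.082     ] [ 0.65417059 -0.12495783  0.065     ] [ 0.41944438 -0.12135076  0.085     ] [ 0.51101149 -0.12355156  0.065     ]
```

```bash
python3 -m pendant '[[0.6,-0.001,0,0.03,0,0,0.06],[0.6,-0.001,0,0.06,0,0,0.06],[0.1,-0.001,0,0.06,0,0,0.06],[0.1,-0.001,0,0.06,0,0,0.06],[0.1,-0.001,0,0.06,0,0,0.06]]' 20
python3 -m pendant '[[0.1,0,0,0,0,0,0],[0.1,0,0,0,0,0,0]]'
python3 - <<'E'
from h import *
pv=np.array([.652,-.1265]); s=env.observe(); p=s["position"][:2]; r=p-pv; print(np.hypot(*r))
for da in (.3,.6,.9,1.2,1.5,1.65):
    c,S=np.cos(-da),np.sin(-da); q=pv+np.array([[c,-S],[S,c]])@r
    d=np.array(s["tool_rot"]).T@np.r_[q-p,0]; print(da,np.round(d,3),q)
E
```

```text
time_s: 3.88
position: [0.5605, -0.1167, 0.0912]
tool_rot: [[-0.997, 0.079, 0.001], [0.079, 0.997, -0.0], [-0.001, -0.0, -1.0]]
ft_force: [-0.8, 2.2, -0.2]
grip_width: 0.0186
gripper_force: 21.8
time_s: 4.12
position: [0.5604, -0.1169, 0.0911]
tool_rot: [[-0.997, 0.08, 0.001], [0.08, 0.997, -0.001], [-0.001, -0.0, -1.0]]
ft_force: [-1.8, 2.3, 6.4]
grip_width: 0.0188
gripper_force: 22.3
0.09205756232528908
0.3 [-0.005  0.027 -0.   ] [ 0.56736025 -0.0902963 ]
0.6 [-0.017  0.052  0.   ] [ 0.58183949 -0.06690053]
0.9 [-0.037  0.071  0.   ] [ 0.60258595 -0.0488286 ]
1.2 [-0.061  0.084  0.   ] [ 0.62774643 -0.03769483]
1.5 [-0.088  0.09   0.   ] [ 0.6550734  -0.03449376]
1.65 [-0.102  0.089  0.   ] [ 0.66878813 -0.03598617]
```

```bash
python3 -m pendant '[[0.1,-0.001,0.014,0,0,0,0.15],[0.1,-0.005,0.027,0,0,0,0.3],[0.1,-0.010,0.040,0,0,0,0.45],[0.1,-0.017,0.052,0,0,0,0.6],[0.1,-0.026,0.062,0,0,0,0.75]]' 
python3 -m pendant '[[0.1,-0.001,0.014,0,0,0,0.15],[0.1,-0.005,0.027,0,0,0,0.3],[0.1,-0.010,0.040,0,0,0,0.45],[0.1,-0.017,0.052,0,0,0,0.6],[0.1,-0.026,0.062,0,0,0,0.75]]'
```

```text
time_s: 4.75
position: [0.592, -0.0574, 0.0911]
tool_rot: [[-0.671, 0.741, 0.003], [0.741, 0.671, -0.002], [-0.003, 0.001, -1.0]]
ft_force: [1.2, -3.1, 2.2]
grip_width: 0.0183
gripper_force: 22.0
time_s: 5.38
position: [0.6553, -0.0361, 0.0911]
tool_rot: [[0.014, 1.0, 0.002], [1.0, -0.014, -0.003], [-0.003, 0.002, -1.0]]
ft_force: [-1.8, -7.7, 2.7]
grip_width: 0.0185
gripper_force: 22.1
```

```bash
python3 -m pendant '[[0.1,0,0.006,0,0,0,0.07],[0.1,-0.001,0.013,0,0,0,0.14],[0.1,-0.001,0.013,0,0,0,0.14],[0.5,-0.001,0.013,0,0,0,0.14],[0.5,-0.001,0.013,0,0,0,0.14]]' 
python3 -m pendant '[[0.5,0,0,-0.05,0,0,0],[0.8,0,0,-0.08,0,0,0]]' >/dev/null
python3 - <<'E'
from h import *
delta([.425,.19,.15],89)
im=env.get_image("top")
B=im["image"].astype(int); red=((B[...,2]>B[...,1]+80)&(B[...,2]>B[...,0]+80)).astype(np.uint8)
n,l,st,ce=cv2.connectedComponentsWithStats(red)
for i in range(1,n):
    if st[i,4]>8: print("red",ce[i],st[i,4],onz(im,ce[i],.085))
E
```

```text
time_s: 6.0
position: [0.6673, -0.0355, 0.0901]
tool_rot: [[0.148, 0.989, 0.0], [0.989, -0.148, 0.0], [0.0, 0.0, -1.0]]
ft_force: [-0.2, -0.5, 0.4]
grip_width: 0.0428
gripper_force: 0.0
t 6.25 pos [ 0.6677 -0.0354  0.1722] F [-0.1  0.2 -0.2] w 0.06 d [ 0.187  -0.2735  0.0217] turn [ 0.002  0.002 -1.702]
red [337.47058824  52.41176471] 17 [ 0.94665912 -0.19306513  0.085     ]
red [343.29100529  63.37037037] 189 [ 0.91711794 -0.2070092   0.085     ]
red [313.84210526 262.5       ] 38 [ 0.41976719 -0.12454183  0.085     ]
```

```bash
python3 -m pendant '[[1,0.034,-0.05,0,0,0,-0.17],[1,0.068,-0.1,0,0,0,-0.34],[1,0.1,-0.147,0,0,0,-0.51],[1,0.13,-0.19,0,0,0,-0.68],[1,0.16,-0.235,0,0,0,-0.85]]'  >/dev/null
python3 -c "
from h import *
delta([.425,.19,.15],89)"
```

```text
t 6.92 pos [0.4572 0.1587 0.1701] F [0.2 1.2 0.1] w 0.085 d [ 0.0447 -0.0042  0.0201] turn [ 0.     0.    -0.847]
```

```bash
python3 -m pendant '[[1,0.02,-0.002,0,0,0,-0.17],[1,0.0447,-0.0042,0.0,0,0,-0.34],[1,0.0447,-0.0042,0.0,0,0,-0.51],[1,0.0447,-0.0042,0.0,0,0,-0.68],[1,0.0447,-0.0042,0.02,0,0,-0.847]]'  >/dev/null
python3 - <<'E'
from h import *
im=env.get_image("top")
B=im["image"].astype(int); red=((B[...,2]>B[...,1]+80)&(B[...,2]>B[...,0]+80)).astype(np.uint8)
n,l,st,ce=cv2.connectedComponentsWithStats(red)
for i in range(1,n):
    if st[i,4]>8: print("red",ce[i],st[i,4],onz(im,ce[i],.085))
im=env.get_image("wrist"); cv2.imwrite("pics/w2.png",im["image"])
delta([.425,.19,.045],89)
E
```

```text
red [344.46979866  63.08053691] 149 [ 0.91785435 -0.20999541  0.085     ]
red [277.02941176 158.91176471] 34 [ 0.67103322 -0.03825233  0.085     ]
red [314.  262.5] 36 [ 0.41976889 -0.1249155   0.085     ]
t 7.65 pos [0.4257 0.189  0.1488] F [-0.8 -0.6  1. ] w 0.086 d [0.0004 0.0011 0.1038] turn [-0.    -0.003 -0.004]
```

View pics/w2.png

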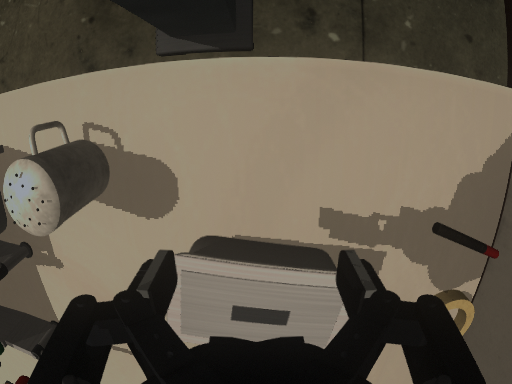

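The wrist view shows the pan at (180–350, 250–340), with the open fingers on its near side and the shaker well clear at left. The knob is now at about (0.671, −0.038), so the keeper is open about 1.77 rad. Next I'll descend and start the two-finger side push.

```bash
python3 -m pendant '[[1,0,0.001,0.04,0,0,0],[1,0,0.001,0.08,0,0,0],[1,0,0.001,0.104,0,0,0],[1,-0.01,0.001,0.104,0,0,0],[1,-0.02,0.001,0.104,0,0,0]]'
python3 -m pendant '[[1,-0.006,0,0,0,0,0],[1,-0.012,0,0,0,0,0],[1,-0.018,0,0,0,0,0],[1,-0.024,0,0,0,0,0],[1,-0.03,0,0,0,0,0]]'
```

```text
time_s: 8.28
position: [0.4483, 0.1897, 0.0473]
tool_rot: [[-1.0, 0.024, 0.002], [0.024, 1.0, 0.0], [-0.002, 0.0, -1.0]]
ft_force: [0.3, -0.1, -0.2]
grip_width: 0.0853
gripper_force: 0.0
time_s: 8.9
position: [0.476, 0.1885, 0.0462]
tool_rot: [[-1.0, 0.023, -0.002], [0.023, 1.0, -0.001], [0.002, -0.001, -1.0]]
ft_force: [-4.9, -2.5, 2.6]
grip_width: 0.0856
gripper_force: 2.2
```

```bash
python3 -m pendant '[[1,-0.006,0,0,0,0,0],[1,-0.012,0,0,0,0,0],[1,-0.018,0,0,0,0,0],[1,-0.024,0,0,0,0,0],[1,-0.03,0,0,0,0,0]]'
cat >> h.py <<'E'
def rect(im,m,z):
    cs,_=cv2.findContours(m.astype(np.uint8),cv2.RETR_EXTERNAL,cv2.CHAIN_APPROX_NONE)
    c=max(cs,key=cv2.contourArea)[:,0]
    w=np.array([onz(im,p,z)[:2] for p in c]); return cv2.minAreaRect((w*1000).astype(np.float32))
E
python3 - <<'E'
from h import *
delta([.521,.19,.045],89)
im=env.get_image("top"); cv2.imwrite("pics/t2.png",cv2.resize(im["image"][130:300,100:360],None,fx=3,fy=3))
for r in env.trace("top","pan")[:2]: print(r["conf"],rect(im,r["mask"],.066))
E
```

```text
time_s: 9.52
position: [0.5057, 0.1882, 0.0461]
tool_rot: [[-1.0, 0.023, -0.003], [0.023, 1.0, -0.0], [0.003, -0.0, -1.0]]
ft_force: [-5.7, 0.3, 3.5]
grip_width: 0.0859
gripper_force: 2.8
t 9.53 pos [0.5057 0.1882 0.0461] F [-5.7  0.3  3.5] w 0.086 d [-0.0153  0.0022  0.0011] turn [-0.    -0.003 -0.005]
0.72 ((777.3060302734375, 176.15980529785156), (71.81080627441406, 64.41910552978516), 27.186206817626953)
0.67 ((574.2810668945312, 193.98988342285156), (179.591796875, 105.75799560546875), 87.56269836425781)
```

View pics/t2.png

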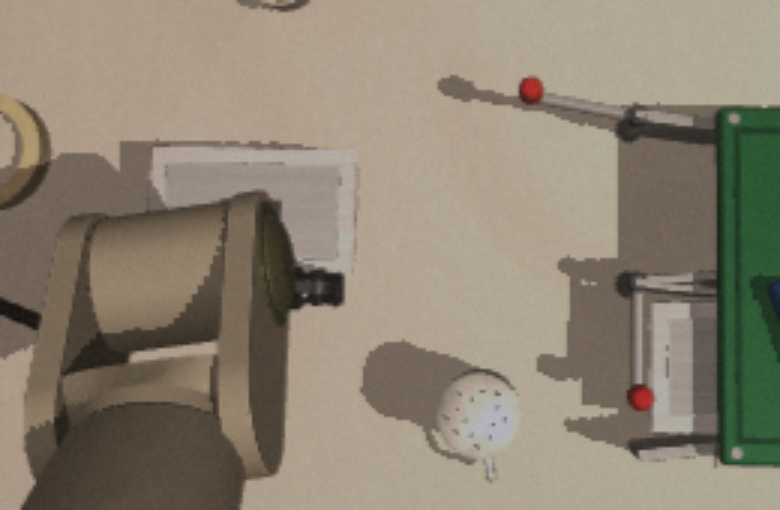

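The picture shows the pan at (155–355, 150–) in the crop, now parallel to the slide. The keeper stands open (knob at crop 530,90), and the shaker and near keeper are untouched. I'll push 15 mm more and then back off.

```bash
python3 -m pendant '[[1,-0.006,0.0,0,0,0,0],[1,-0.011,0,0,0,0,0],[1,-0.015,0,0,0,0,0],[1,-0.015,0,0,0,0,0]]'
python3 -m pendant '[[1,0.03,0,0,0,0,0],[1,0.05,0,0,0,0,0],[1,0.06,0,-0.06,0,0,0],[1,0.06,0,-0.12,0,0,0],[1,0.06,0.05,-0.12,0,0,0.15]]' >/dev/null
python3 - <<'E'
from h import *
delta([.583,.33,.16],-1)
im=env.get_image("top")
for r in env.trace("top","pan")[:2]: print(r["conf"],rect(im,r["mask"],.066))
E
```

```text
time_s: 10.12
position: [0.5214, 0.1878, 0.0461]
tool_rot: [[-1.0, 0.023, -0.001], [0.023, 1.0, -0.0], [0.001, -0.0, -1.0]]
ft_force: [-3.1, -0.2, 1.3]
grip_width: 0.0858
gripper_force: 1.6
t 10.75 pos [0.4655 0.2386 0.1711] F [ 1.2  0.4 -1. ] w 0.086 d [-0.0992  0.1109  0.0126] turn [0.011 0.006 1.408]
0.79 ((587.5442504882812, 195.5485076904297), (175.74179077148438, 107.82355499267578), 88.55563354492188)
```

```bash
python3 -m pendant '[[0.7,-0.02,0.022,0,0,0,0.17],[0.7,-0.04,0.044,0,0,0,0.34],[0.7,-0.06,0.07,0,0,0,0.51],[0.7,-0.08,0.09,0,0,0,0.68],[0.7,-0.099,0.111,0,0,0,0.85]]'  >/dev/null
python3 -m pendant '[[0.7,0,0,0,0,0,0.17],[0.7,0,0,0,0,0,0.34],[0.7,0,0,0,0,0,0.51],[0.7,0,0,0,0,0,0.558]]'  >/dev/null
python3 - <<'E'
from h import *
delta([.589,.325,.045],-1)
im=env.get_image("wrist"); cv2.imwrite("pics/w3.png",im["image"])
E
```

```text
t 11.97 pos [0.5798 0.3309 0.1657] F [-0.9  0.6 -1. ] w 0.06 d [-0.0058  0.0092  0.1207] turn [0.    0.    0.005]
```

View pics/w3.png

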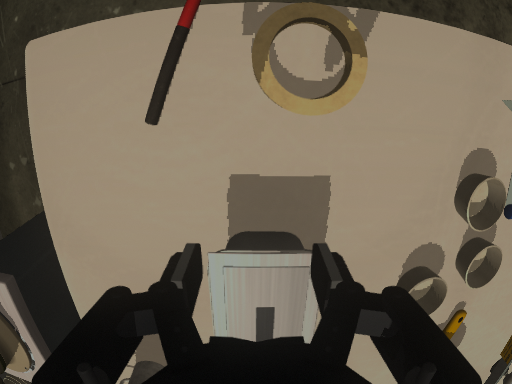

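The wrist view shows the pan's end centred between the fingers at about (262,255), with the ramekins well clear at right. I'll descend and push.

```bash
python3 -m pendant '[[0.7,-0.003,0.009,0.045,0,0,0],[0.7,-0.006,0.009,0.09,0,0,0],[0.7,-0.006,0.009,0.121,0,0,0],[0.7,-0.016,0.009,0.121,0,0,0.005],[0.7,-0.026,0.009,0.121,0,0,0.005]]'
python3 -m pendant '[[0.7,-0.008,0,0,0,0,0],[0.7,-0.016,0,0,0,0,0],[0.7,-0.024,0,0,0,0,0],[0.7,-0.032,0,0,0,0,0],[0.7,-0.04,0,0,0,0,0]]'
python3 -m pendant '[[0.7,-0.01,0,0,0,0,0],[0.7,-0.02,0,0,0,0,0],[0.7,-0.03,0,0,0,0,0],[0.7,-0.04,0,0,0,0,0],[0.7,-0.05,0,0,0,0,0]]'
python3 - <<'E'
from h import *
delta([.5819,-.04,.045],-1)
im=env.get_image("top")
for r in env.trace("top","pan")[:2]: print(r["conf"],rect(im,r["mask"],.066))
E
```

```text
time_s: 12.65
position: [0.589, 0.3046, 0.0466]
tool_rot: [[0.015, 1.0, 0.002], [1.0, -0.015, 0.0], [0.001, 0.002, -1.0]]
ft_force: [0.3, -0.2, -0.4]
grip_width: 0.06
gripper_force: 0.0
time_s: 13.28
position: [0.5881, 0.2661, 0.0466]
tool_rot: [[0.014, 1.0, 0.003], [1.0, -0.014, 0.002], [0.002, 0.003, -1.0]]
ft_force: [0.2, 6.0, 3.1]
grip_width: 0.0597
gripper_force: 3.1
time_s: 13.9
position: [0.5874, 0.216, 0.0466]
tool_rot: [[0.014, 1.0, 0.003], [1.0, -0.014, 0.002], [0.002, 0.003, -1.0]]
ft_force: [0.1, 7.1, 3.6]
grip_width: 0.0599
gripper_force: 3.2
t 13.9 pos [0.5874 0.216  0.0466] F [0.1 7.1 3.6] w 0.06 d [-0.256  -0.0018  0.001 ] turn [ 0.003 -0.002  0.003]
0.97 ((586.807861328125, 114.48941040039062), (106.24312591552734, 166.28407287597656), 0.04152429476380348)
```

```bash
python3 -m pendant '[[0.7,-0.01,0,0,0,0,0],[0.7,-0.02,0,0,0,0,0],[0.7,-0.03,-0.001,0,0,0,0],[0.7,-0.04,-0.001,0,0,0,0],[0.7,-0.05,-0.001,0,0,0,0]]' | grep -E "pos|ft_"
python3 -m pendant '[[0.7,-0.01,0,0,0,0,0],[0.7,-0.02,0,0,0,0,0],[0.7,-0.03,-0.001,0,0,0,0],[0.7,-0.04,-0.001,0,0,0,0],[0.7,-0.05,-0.001,0,0,0,0]]'| grep -E "pos|ft_"
python3 -m pendant '[[0.7,-0.01,0,0,0,0,0],[0.7,-0.02,0,0,0,0,0],[0.7,-0.03,0,0,0,0,0],[0.7,-0.038,0,0,0,0,0],[0.7,-0.044,0,0,0,0,0]]'| grep -E "pos|ft_"
python3 - <<'E'
from h import *
delta([.5804,-.126,.045],-1)
im=env.get_image("top"); cv2.imwrite("pics/t3.png",cv2.resize(im["image"][130:300,200:400],None,fx=3.5,fy=3.5))
for r in env.trace("top","pan")[:2]: print(r["conf"],rect(im,r["mask"],.066))
E
```

```text
position: [0.5854, 0.1661, 0.0459]
ft_force: [-0.0, 6.7, 3.4]
position: [0.5836, 0.1161, 0.0459]
ft_force: [0.6, 7.3, 4.0]
position: [0.5829, 0.0721, 0.0459]
ft_force: [0.1, 7.1, 4.7]
t 15.88 pos [0.5829 0.0721 0.0459] F [0.1 7.1 4.7] w 0.06 d [-0.1981  0.0004  0.0007] turn [ 0.002 -0.001  0.003]
0.64 ((582.4296875, -44.770545959472656), (136.06198120117188, 108.00959777832031), 89.18780517578125)
```

View pics/t3.png

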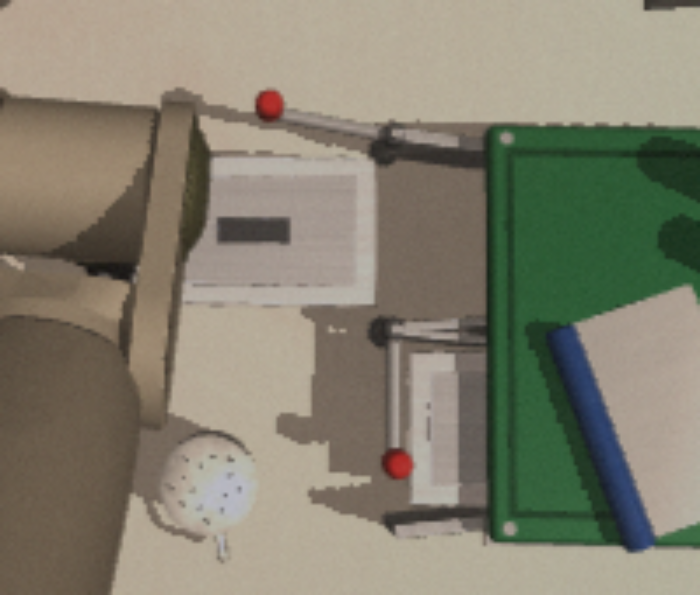

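The crop shows the pan aimed at the mouth: its sides are at rows 155 and 303, and the keeper posts at about rows 145 and 330. I'll check the lateral centring numerically before going in.

```bash
python3 - <<'E'
from h import *
im=env.get_image("top")
f=lambda u,v,z:print((u,v),onz(im,(200+u/3.5,130+v/3.5),z).round(4))
f(375,155,.066);f(375,303,.066);f(225,155,.066);f(190,303,.066)
f(385,147,.068);f(381,330,.068);f(420,138,.07);f(450,140,.07);f(430,323,.07);f(450,325,.07)
for p in((.6514,-.1272,.065),(.5124,-.1247,.065)): print((proj(im,p)-[200,130])*3.5)
E
python3 - <<'E'
import cv2
i=cv2.imread('pics/t3.png'); cv2.imwrite('pics/t3c.png',cv2.resize(i[110:360,330:530],None,fx=2.3,fy=2.3,interpolation=cv2.INTER_CUBIC))
E
```

```text
(375, 155) [ 0.6358 -0.1139  0.066 ]
(375, 303) [ 0.53   -0.1124  0.066 ]
(225, 155) [ 0.6361 -0.0067  0.066 ]
(190, 303) [0.5299 0.0181 0.066 ]
(385, 147) [ 0.6412 -0.1209  0.068 ]
(381, 330) [ 0.5109 -0.1161  0.068 ]
(420, 138) [ 0.6472 -0.1456  0.07  ]
(450, 140) [ 0.6457 -0.1668  0.07  ]
(430, 323) [ 0.5158 -0.1501  0.07  ]
(450, 325) [ 0.5144 -0.164   0.07  ]
[393.12070331 133.70052704]
[392.71084922 328.06405294]
```

View pics/t3c.png

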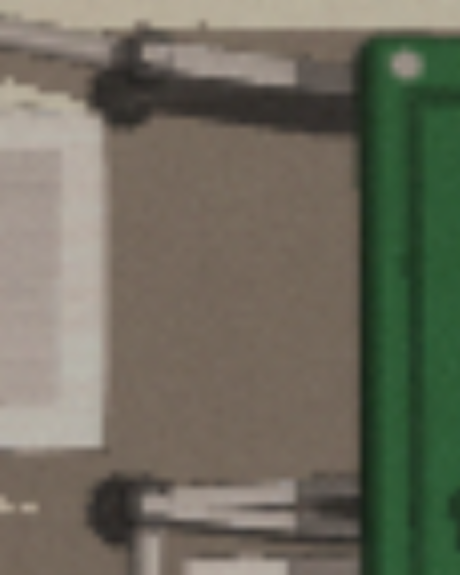

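The crop shows the mouth open with the rails' inner edges at rows 78 and 488, and the pan's leading end at rows 105–447. The pan is about 2–3 mm towards the far rail, which the flare can absorb. I'll push on slowly and watch the force.

```bash
for i in 1 2; do :; done
python3 -m pendant '[[0.7,-0.006,-0.001,0,0,0,0],[0.7,-0.012,-0.002,0,0,0,0],[0.7,-0.018,-0.002,0,0,0,0],[0.7,-0.024,-0.002,0,0,0,0],[0.7,-0.03,-0.002,0,0,0,0]]'| grep -E "pos|ft_"
python3 -m pendant '[[0.7,-0.006,0,0,0,0,0],[0.7,-0.012,0,0,0,0,0],[0.7,-0.018,0,0,0,0,0],[0.7,-0.024,0,0,0,0,0],[0.7,-0.03,0,0,0,0,0]]'| grep -E "pos|ft_"
python3 -m pendant '[[0.7,-0.006,0,0,0,0,0],[0.7,-0.012,0,0,0,0,0],[0.7,-0.018,0,0,0,0,0],[0.7,-0.024,0,0,0,0,0],[0.7,-0.03,0,0,0,0,0]]'| grep -E "pos|ft_"
```

```text
position: [0.5802, 0.0421, 0.0454]
ft_force: [-0.3, 6.8, 4.9]
position: [0.5797, 0.0121, 0.0454]
ft_force: [0.2, 6.8, 4.6]
position: [0.5792, -0.0178, 0.0454]
ft_force: [0.1, 6.9, 4.7]
```

```bash
python3 -m pendant '[[0.7,-0.006,0,0,0,0,0],[0.7,-0.012,0,0,0,0,0],[0.7,-0.018,0,0,0,0,0],[0.7,-0.024,0,0,0,0,0],[0.7,-0.03,0,0,0,0,0]]'| grep -E "pos|ft_"
python3 -m pendant '[[0.7,-0.006,0,0,0,0,0],[0.7,-0.012,0,0,0,0,0],[0.7,-0.018,0,0,0,0,0],[0.7,-0.024,0,0,0,0,0],[0.7,-0.03,0,0,0,0,0]]'| grep -E "pos|ft_"
python3 -m pendant '[[0.7,-0.005,0,0,0,0,0],[0.7,-0.01,0,0,0,0,0],[0.7,-0.014,0,0,0,0,0],[0.7,-0.018,0,0,0,0,0],[0.7,-0.022,0,0,0,0,0]]'| grep -E "pos|ft_"
python3 - <<'E'
from h import *
im=env.get_image("wrist"); cv2.imwrite("pics/w4.png",im["image"])
im=env.get_image("top")
for r in env.trace("top","pan")[:2]: print(r["conf"],rect(im,r["mask"],.066))
E
```

```text
position: [0.5787, -0.0478, 0.0454]
ft_force: [-0.1, 6.8, 5.0]
position: [0.5783, -0.0777, 0.0454]
ft_force: [-0.7, 7.1, 4.7]
position: [0.5779, -0.0996, 0.0454]
ft_force: [-0.5, 7.5, 4.5]
```

```bash
python3 -m pendant '[[0.7,-0.004,0,0,0,0,0],[0.7,-0.008,0,0,0,0,0],[0.7,-0.012,0,0,0,0,0],[0.7,-0.015,0,0,0,0,0],[0.7,-0.018,0,0,0,0,0]]'| grep -E "pos|ft_"
python3 -m pendant '[[0.7,-0.001,0,0,0,0,0],[0.7,-0.002,0,0,0,0,0],[0.7,-0.003,0,0,0,0,0]]'| grep -E "pos|ft_"
python3 -m pendant '[[0.7,-0.001,0,0,0,0,0],[0.7,-0.002,0,0,0,0,0]]'| grep -E "pos|ft_"
```

```text
position: [0.5776, -0.1177, 0.0453]
ft_force: [-0.1, 7.6, 4.6]
position: [0.5776, -0.1206, 0.0453]
ft_force: [-0.4, 7.6, 3.7]
position: [0.5776, -0.1226, 0.0453]
ft_force: [-0.1, 8.2, 4.6]
```

```bash
python3 -m pendant '[[0.7,-0.001,0,0,0,0,0],[0.7,-0.002,0,0,0,0,0]]'| grep -E "pos|ft_"
python3 -m pendant '[[0.7,-0.001,0,0,0,0,0]]'| grep -E "pos|ft_"
```

```text
position: [0.5775, -0.1246, 0.0453]
ft_force: [0.8, 6.7, 4.8]
position: [0.5775, -0.1256, 0.0453]
ft_force: [0.6, 6.8, 4.9]
```

```bash
python3 -m pendant '[[0.7,-0.001,0,0,0,0,0]]'| grep -E "pos|ft_"
```

```text
position: [0.5775, -0.1266, 0.0453]
ft_force: [0.1, 7.5, 5.1]
```

```bash
python3 -m pendant '[[0.7,-0.001,0,0,0,0,0]]'| grep -E "pos|ft_"
python3 -m pendant '[[0.7,-0.001,0,0,0,0,0]]'| grep -E "pos|ft_"
```

```text
position: [0.5774, -0.1276, 0.0453]
ft_force: [0.8, 8.8, 4.7]
position: [0.5774, -0.1279, 0.0452]
ft_force: [0.6, 13.2, 6.1]
```

```bash
python3 -m pendant '[[0.7,-0.001,0,0,0,0,0]]'| grep -E "pos|ft_"
```

```text
position: [0.5773, -0.1281, 0.0452]
ft_force: [1.1, 18.2, 6.2]
```

The force rose from 7 to 18 N at TCP y −0.128, where the stop was predicted, so the pan is home. Now I'll back off and verify.

```bash
python3 -m pendant '[[0.7,0.01,0,0,0,0,0],[0.7,0.03,0,0,0,0,0],[0.7,0.05,0,-0.03,0,0,0],[0.7,0.06,0,-0.08,0,0,0],[0.6,0.07,0.03,-0.11,0,0,0.1]]'| grep -E "pos|ft_"
python3 - <<'E'
from h import *
im=env.get_image("top")
B=im["image"].astype(int); red=((B[...,2]>B[...,1]+80)&(B[...,2]>B[...,0]+80)).astype(np.uint8)
n,l,st,ce=cv2.connectedComponentsWithStats(red)
for i in range(1,n):
    if st[i,4]>8: print("red",ce[i],st[i,4],onz(im,ce[i],.085))
for r in env.trace("top","parked_pan")[:3]: print(r["conf"],r["bbox"],rect(im,r["mask"],.066))
im=env.get_image("wrist"); cv2.imwrite("pics/w5.png",im["image"])
delta([.669,-.0365,.091],-9)
E
```

```text
position: [0.6083, -0.0597, 0.1576]
ft_force: [0.2, -1.5, -0.0]
red [343.69767442  63.31976744] 172 [ 0.91724025 -0.20803596  0.085     ]
red [ 73.91666667 221.5       ] 36 [0.51629686 0.46076842 0.085     ]
red [313.84210526 262.5       ] 38 [ 0.41976719 -0.12454183  0.085     ]
0.93 [329.8, 252.9, 27.7, 41.0] ((444.30963134765625, -160.492919921875), (55.83415985107422, 106.93524932861328), 88.58887481689453)
t 22.82 pos [ 0.6095 -0.06    0.156 ] F [-0.1  0.  -0.7] w 0.051 d [0.0301 0.0563 0.0651] turn [0.003 0.001 0.044]
```

View pics/w5.png

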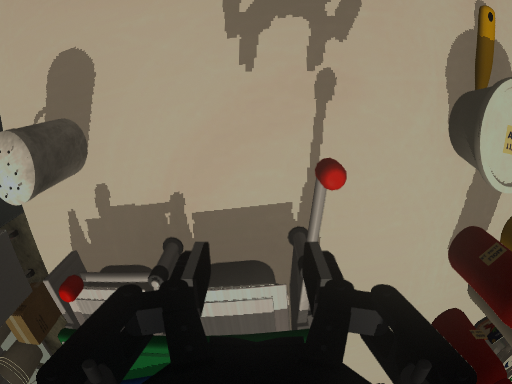

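The wrist view shows the loose pan (200–290, 290) in its slide, flush with the parked one (80–165, 290). The keeper knob is at (331,174). Next I'll grip it.

```bash
python3 -m pendant '[[0.6,0.015,0.028,0,0,0,0.04],[0.6,0.03,0.056,0.0,0,0,0.04],[0.6,0.03,0.056,0.0,0,0,0.04],[0.6,0.03,0.056,0.0,0,0,0.04]]'| grep -E "pos|ft_"
python3 - <<'E'
from h import *
im=env.get_image("wrist"); B=im["image"].astype(int); red=((B[...,2]>B[...,1]+80)&(B[...,2]>B[...,0]+80)).astype(np.uint8)
n,l,st,ce=cv2.connectedComponentsWithStats(red)
for i in range(1,n):
    if st[i,4]>100: print("red",ce[i],st[i,4],wonz(im,ce[i],.085))
delta([.669,-.0365,.091],-9)
E
```

```text
position: [0.6665, -0.0376, 0.1538]
ft_force: [-0.3, -0.7, -0.4]
red [258.6972973 220.4      ] 370 [ 0.6665373  -0.04090854  0.085     ]
red [503.77153558 366.75280899] 267 [ 1.01575343 -0.37235376  0.085     ]
t 23.38 pos [ 0.6666 -0.0378  0.1543] F [-0.1 -0.4  0.4] w 0.051 d [0.0017 0.0023 0.0633] turn [-0.002  0.     0.002]
```

```bash
python3 -m pendant '[[0.6,0.001,0.001,0.035,0,0,0],[0.6,0.001,0.001,0.063,0,0,0],[0.1,0.001,0.001,0.063,0,0,0],[0.1,0.001,0.001,0.063,0,0,0],[0.1,0.001,0.001,0.063,0,0,0]]' 20
python3 -m pendant '[[0.1,0,0,0,0,0,0]]' | grep -E "pos|ft_|width"
python3 - <<'E'
from h import *
pv=np.array([.652,-.1265]); s=env.observe(); p=s["position"][:2]; r=p-pv; print(np.hypot(*r),"angle",(np.pi-.0178)-np.arctan2(r[1],r[0]))
for da in (.15,.3,.45,.6,.75):
    c,S=np.cos(da),np.sin(da); q=pv+np.array([[c,-S],[S,c]])@r
    d=np.array(s["tool_rot"]).T@np.r_[q-p,0]; print(da,np.round(d,3),q)
E
```

```text
time_s: 24.0
position: [0.6689, -0.0371, 0.0932]
tool_rot: [[0.155, 0.988, 0.001], [0.988, -0.155, -0.001], [-0.001, 0.001, -1.0]]
ft_force: [-0.0, -2.2, -1.1]
grip_width: 0.0185
gripper_force: 21.7
position: [0.6691, -0.0371, 0.0932]
ft_force: [-2.0, -1.4, 0.5]
grip_width: 0.0184
0.09101118642346112 angle 1.7415328838327986
0.15 [-0.001 -0.014 -0.   ] [ 0.65550639 -0.03555638]
0.3 [-0.003 -0.027 -0.   ] [ 0.64187657 -0.03605359]
0.45 [-0.008 -0.04  -0.   ] [ 0.62847411 -0.03858204]
0.6 [-0.014 -0.052 -0.   ] [ 0.61559998 -0.04308493]
0.75 [-0.022 -0.063 -0.   ] [ 0.60354332 -0.04946114]
```

```bash
python3 -m pendant '[[0.1,-0.001,-0.014,0,0,0,-0.15],[0.1,-0.003,-0.027,0,0,0,-0.3],[0.1,-0.008,-0.040,0,0,0,-0.45],[0.1,-0.014,-0.052,0,0,0,-0.6],[0.1,-0.022,-0.063,0,0,0,-0.75]]' | grep -E "pos|ft_|width"
python3 - <<'E'
from h import *
pv=np.array([.652,-.1265]); s=env.observe(); p=s["position"][:2]; r=p-pv; print(np.hypot(*r),"angle",(np.pi-.0178)-np.arctan2(r[1],r[0]))
for da in (.15,.3,.45,.6,.75,.9,.95):
    c,S=np.cos(da),np.sin(da); q=pv+np.array([[c,-S],[S,c]])@r
    d=np.array(s["tool_rot"]).T@np.r_[q-p,0]; print(da,np.round(d,3),q)
E
```

```text
position: [0.6032, -0.0484, 0.0932]
ft_force: [-0.2, -0.7, 2.1]
grip_width: 0.0185
0.09207261910592306 angle 0.9938895615326224
0.15 [-0.    -0.014 -0.   ] [ 0.59204635 -0.05662206]
0.3 [-0.003 -0.027 -0.   ] [ 0.58227714 -0.06636607]
0.45 [-0.008 -0.04  -0.   ] [ 0.57407375 -0.07746056]
0.6 [-0.014 -0.053 -0.   ] [ 0.56762041 -0.08965638]
0.75 [-0.022 -0.064 -0.   ] [ 0.56306206 -0.10267962]
0.9 [-0.032 -0.073 -0.   ] [ 0.56050107 -0.11623782]
0.95 [-0.035 -0.076 -0.   ] [ 0.56010252 -0.12082368]
```

```bash
python3 -m pendant '[[0.1,0,-0.014,0,0,0,-0.15],[0.1,-0.003,-0.027,0,0,0,-0.3],[0.1,-0.008,-0.040,0,0,0,-0.45],[0.1,-0.014,-0.053,0,0,0,-0.6],[0.1,-0.022,-0.064,0,0,0,-0.75]]' | grep -E "pos|ft_|width"
python3 -m pendant '[[0.1,0,-0.006,0,0,0,-0.07],[0.1,-0.001,-0.012,0,0,0,-0.13],[0.1,-0.001,-0.017,0,0,0,-0.18]]' | grep -E "pos|ft_|width"
```

```text
position: [0.5622, -0.1027, 0.0932]
ft_force: [-1.6, 1.0, 2.7]
grip_width: 0.0185
position: [0.5593, -0.1194, 0.0931]
ft_force: [-4.1, 2.4, 3.9]
grip_width: 0.0188
```

```bash
python3 -m pendant '[[0.1,0,-0.003,0,0,0,-0.02],[0.1,0,-0.005,0,0,0,-0.04]]' | grep -E "pos|ft_|width"
```

```text
position: [0.5591, -0.1242, 0.0931]
ft_force: [-5.5, 2.9, 6.2]
grip_width: 0.0186
```

```bash
python3 -m pendant '[[0.1,0,-0.001,0,0,0,0],[0.1,0,-0.002,0,0,0,0]]' | grep -E "pos|ft_|width"
python3 -m pendant '[[0.4,0,0,0,0,0,0],[0.5,0,0,0,0,0,0],[0.5,0,0,0,0,0,0],[0.5,0,0,-0.05,0,0,0],[0.5,0,0,-0.1,0,0,0]]' | grep -E "pos|ft_|width"
python3 -m pendant '[[0.5,0,0.05,-0.02,0,0,0],[0.5,0,0.1,-0.04,0,0,0],[0.5,0,0.15,-0.06,0,0,0],[0.5,0,0.2,-0.06,0,0,0],[0.5,0,0.25,-0.06,0,0,0]]' | grep -E "pos|ft_|width"
python3 - <<'E'
from h import *
im=env.get_image("top"); cv2.imwrite("pics/t5.png",cv2.resize(im["image"][130:300,230:450],None,fx=3.5,fy=3.5))
B=im["image"].astype(int); red=((B[...,2]>B[...,1]+80)&(B[...,2]>B[...,0]+80)).astype(np.uint8)
n,l,st,ce=cv2.connectedComponentsWithStats(red)
for i in range(1,n):
    if st[i,4]>8: print("red",ce[i],st[i,4],onz(im,ce[i],.085))
for t in("parked_pan","pan"):
  for r in env.trace("top",t)[:3]: print(t,r["conf"],r["bbox"],rect(im,r["mask"],.066))
E
```

```text
position: [0.559, -0.1254, 0.0931]
ft_force: [-4.2, 9.0, 7.6]
grip_width: 0.0182
position: [0.5594, -0.1267, 0.1931]
ft_force: [0.3, -0.2, 0.2]
grip_width: 0.0428
position: [0.5609, 0.1249, 0.2524]
ft_force: [0.9, 0.6, 0.2]
grip_width: 0.0429
red [343.94478528  63.19631902] 163 [ 0.91756186 -0.20866634  0.085     ]
red [314.33333333 203.75      ] 36 [ 0.55996295 -0.12802835  0.085     ]
red [313.91891892 262.45945946] 37 [ 0.41986292 -0.12472517  0.085     ]
parked_pan 0.88 [327.8, 253.1, 24.8, 44.0] ((444.1147766113281, -159.52297973632812), (53.62973403930664, 106.7866439819336), 89.0190200805664)
pan 0.81 [329.4, 199.6, 23.4, 42.3] ((577.9453735351562, -164.6981658935547), (54.45587158203125, 107.38558197021484), 89.00028228759766)
```

View pics/t5.png

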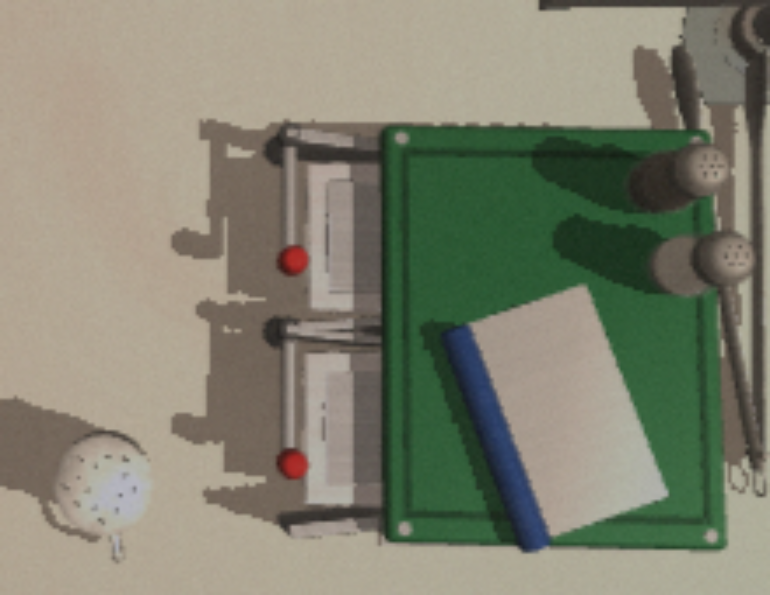

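The picture shows both keepers shut (knobs at 293,260 and 292,463) and both pans flush behind them. The shaker stands in place at (103,483), and the robot is clear.

```bash
python3 -c "
from rig import env
print(env.close_job())"
```

```text
the job is handed in; nothing more can be done
None
```

The loose pan is parked fully home in the empty slide and its keeper is shut. The final top view shows the parked pan, its keeper and the shaker where they were; I never moved near the ramekin but did not re-measure it. The job is handed in, with no verdict returned.

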